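Tap the clamping wedge home on a bench test cell

TASK

Clamp the plate stack of the bench test cell: lay the loose grey wedge flat with its thin end loosely in the open slot and let go of it, then tap on the wide end with the closed gripper in light taps of a few millimetres, coming off it between taps, until the wedge stops moving forward and is fully home and tight. Do not drive it any harder once it has stopped, and leave everything else on the bench where it is.

Things in the scene. Friction and masses are not known exactly. Their poses are not given: they have to be found in the camera images.
- wedge: loose grey plastic wedge, about 120 g, flat on the bench, 130 long, 25 high. Origin under mid-length. Own x points to the thin end (tip, x = +65), z up. The rear 30 mm (x = -65 to -35) is a parallel head, y = -17 to +17. From there the -y side runs on straight at y = -17; the +y side tapers 1:5 from y = +17 to -3 at the tip, which is 14 wide. Tap on the flat rear end (x = -65)
- wedge_head (a point): centre of the wedge's head, half-way up (12.5 above its underside, 15 in front of its rear end); axes as the wedge. Grasp here across the 34 mm width (y)
- wedge_tip (a point): centre of the wedge's 14 wide x 25 high tip face, half-way up; axes as the wedge; 115 in front of wedge_head and 10 to its -y side
- slot_mouth (a point): at the 19 to 26 wide mouth (its far side differs from run to run), 11 from the fixed wall's face, of the clamp's slot, level with the deck on which the wedge slides (10 above the bench). x points into the slot (tap this way), z up. The slot is 100 long. The wedge goes in flat, straight side to the wall on the -y side; its tip touches both sides when 27 to 60 in and it stops 33 to 40 farther in
- frame: the clamp, fixed to the bench: aluminium deck 180 x 160 x 10, axes as slot_mouth, which lies at x -30, y -19, z 10. Deck x -105 to 75, y -60 to 100. On it from x = -30 to 74: the fixed wall, straight, 35 above the deck, slot face at y = -30; then the slot, the pressure plate, the stack of dark and white cell plates (from about y = 22) and an end wall 50 above the deck
- plate (a joint): how far the steel pressure plate on the slot's +y side (31 above the deck, 1:5 taper as the wedge) is pushed to +y towards the stack, m: 0 loose, stopped at 0.0065. 5 mm of wedge travel move it 1 mm. Push on the wedge: 2 to 5 N at first, 4 to 10 N near the stop, then rising steeply. It stays put when let go. Home when taps of 15 to 18 N move it well under 1 mm; keep under 25 N
- bar_mid (a point): centre, half-way up, of a loose grey plastic bar 110 x 34 x 25 with parallel sides, a spacer, not the wedge; leave alone
- reagent: squat amber reagent jar, 60 dia x 90, origin under its centre; leave alone
- beaker: glass beaker, 66 dia x 85, origin under its centre; leave alone
- nut: steel collar nut, 28 dia x 12, lying near the clamp; origin under its centre; leave alone
- gasket: black rubber ring, 50 dia x 8, lying near the clamp; origin under its centre; leave alone

How it is judged:
By the outcome, as a careful person would: the job done as asked, in the order asked, and still so for the second after the job is handed in, with the robot touching nothing.
It also fails if it takes over 64 s, if anything falls off the work surface, if the arm or the gripper's body presses on something with over 40 N, if the wrist force passes 120 N, or if a joint passes its speed limit or range.

ROBOT

A 7-joint arm with a two-finger parallel gripper is mounted at the origin on the work surface. World frame = base frame: x ahead of the robot, y to its left, z up, the work surface at z = 0. Lengths are in m, angles in rad, forces in N, time in s.
With the tool pointing down it reaches from about 0.35 to 0.9 m from the base axis. Payload 7.2 kg.
Tool frame: the origin (TCP) lies at the very end of the fingers, on their centre line; the grasp point (between the pads) lies 19 mm behind it (env.hold_point_z is the distance from the TCP to the grasp point, in m); y points along the fingers, z is the direction in which the jaws open and shut, and the axes are right-handed (so a half turn about y gives the same grasp; the last joint's range is limited). The gripper opens to 88 mm and grips with 3 to 60 N. Pads are 20 mm wide; open, the fingers measure 115 mm over their backs; the gripper's body (75 mm by 178 mm) begins 61 mm behind the grasp point.
Start: joints at [-1.356, 0.411, -0.013, 1.596, 0.006, 1.134, -0.082], TCP at [0.174, 0.6, 0.223] pointing down, gripper open.
Joint ranges: [-2.95, 2.95], [-0.29, 1.99], [-1.47, 1.44], [0.14, 2.54], [-1.03, 4.17], [0.13, 1.85], [-2.86, 2.86]. Speed limits (rad/s): [2.39, 2.39, 3.01, 3.01, 3.14, 3.14, 3.14].

INTERFACE

Orientations are given as a unit quaternion [w, x, y, z].
In Python, from cell import env, viewer gives the robot as it stands. The module is installed in compiled form; this text tells all that it offers.
- The arm moves only by the tool drive_tool, never from a script. Its argument "commands" is a list of rows, each an object with "delta_pos": the shift along the tool's x, y, z in cm, a list of three; "delta_rot": the turn, a rotation vector about the tool's x, y, z in rad, a list of three. A call has 1 to 20 rows; each row is the pose to reach, as a shift and turn from the pose commanded when the call began, along the tool's axes at that moment; what a row does not reach only later rows make up. A row lasts 1/10 s, in which the tool goes at most 50 mm and 8.59 degrees, less where a joint would pass 70% of its speed; a pose out of reach is approached as far as the arm can. A call with a gripper value outside its range is refused whole. "hand" is the closure in counts, from 0 (fully open) to 255 (shut), set as the call begins (left out, the last holds). The fingers move at their own pace and stop on an object; "force" is the grip in N (left out, the last holds). Time passes only in rows, so rows that repeat a pose let the fingers close. It gives the time, the measured TCP pose, the force and the opening at its end, in the units of the state.
- env.get_obs(): the state, without advancing time (a new reading comes with each control period).
- viewer.capture(name): name is "side" or "top"; returns (picture, depth): 480x640x3 uint8, red, green, blue; 480x640 float32, m along the optical axis (not along the pixel's ray), 0 where there is no reading.
- viewer.get_calibration(name): a dict with "fx", "fy", "cx", "cy" (pixels), "dist_coeffs" ([k1, k2, p1, p2, k3] as OpenCV has them; the pictures are not rectified), "view" (4x4, takes a point from world to camera coordinates). Camera axes: x right, y up, looking along -z (the intrinsics and any distortion apply to the point x, -y, -z); pixel columns grow to the right and rows downward; lengths in m; the calibration is good to about 2 mm. A picture is of the moment at which its call begins. get_calibration takes no time and is no camera call.
- env.hand_in(): hands the job in, once; it reports no verdict.
The state is a dict: "time_s": time; "joint_positions": joint angles; "joint_vel": joint speeds; "joint_torque": joint torques, N m; "ee_pos": TCP position; "ee_rot": TCP orientation; "contact_force": force on the tool from outside, world axes, zero at the start; "ft_torque": the same for the moment, N m; "finger_gap": opening from 0.0 (shut) to 1.0 (fully open).
Only numpy, scipy, OpenCV 4.12 (cv2) and the standard library are available. Lean on these libraries where they do the work, as an engineer would, in place of code of your own. Each camera call takes 0.05 s, during which the arm holds its last target. There are 200 camera calls.

## Working session

There is one attempt and no reset: what is moved stays moved. The work goes in short steps, Python scripts to look and compute and a tool call to move; the robot and the scene stay as the last step left them, time stands still between calls to the robot, and variables do not carry over. Pictures are saved under pics/ and viewed, about 8 in all and at most 12, crops included, and the job is handed in when it is done.

Besides the shell and the picture viewer there is one more tool, called as name(argument=value, ...), one argument or row to a line, values as JSON. drive_tool: Moves the arm, as the interface text tells. Its arguments: {"type":"object","properties":{"commands":{"type":"array","items":{"type":"object","properties":{"delta_pos":{"type":"array","items":{"type":"number"}},"delta_rot":{"type":"array","items":{"type":"number"}}}}},"hand":{"type":"number"},"force":{"type":"number"}},"required":["commands"]}

```bash
mkdir -p pics
cat > h.py <<'E'
import numpy as np, cv2
from cell import env, viewer
def cal(n):
    c=viewer.get_calibration(n); K=np.array([[c['fx'],0,c['cx']],[0,c['fy'],c['cy']],[0,0,1.]])
    return K,np.array(c['dist_coeffs'],float),np.array(c['view'])
def cloud(n,d):
    K,D,V=cal(n); v,u=np.mgrid[0:480,0:640]
    p=cv2.undistortPoints(np.stack([u,v],-1).reshape(-1,1,2).astype(np.float64),K,D).reshape(480,640,2)
    P=np.stack([p[...,0]*d,-p[...,1]*d,-d],-1)
    return (P-V[:3,3])@V[:3,:3]   # R^T(P-t)
def shot(n,name=None):
    im,d=viewer.capture(n)
    if name: cv2.imwrite('pics/'+name,im[...,::-1])
    return im,d,cloud(n,d)
E
python3 - <<'E'
from h import *
for n in('top','side'):
    im,d,W=shot(n,n+'0.png'); np.savez(n+'0.npz',im=im,d=d,W=W)
    print(n,cal(n))
print(env.get_obs(),env.hold_point_z)
E
```

```text
top (array([[604.47868874,   0.        , 314.36060848],
       [  0.        , 604.47868874, 244.24159367],
       [  0.        ,   0.        ,   1.        ]]), array([-0.2083556,  0.       ,  0.       ,  0.       ,  0.       ]), array([[ 0.01878926, -0.99982268, -0.00125213, -0.04095306],
       [ 0.9829463 ,  0.01824294,  0.18298569, -0.5316351 ],
       [-0.1829304 , -0.00466894,  0.98311478, -1.2336551 ],
       [ 0.        ,  0.        ,  0.        ,  1.        ]]))
side (array([[443.49175145,   0.        , 314.25652884],
       [  0.        , 443.49175145, 234.28164658],
       [  0.        ,   0.        ,   1.        ]]), array([-0.02069736,  0.        ,  0.        ,  0.        ,  0.        ]), array([[ 0.74620529, -0.6654665 ,  0.01822096, -0.43696013],
       [ 0.46296648,  0.53841568,  0.70410979, -0.25884629],
       [-0.47837193, -0.51697476,  0.70985731, -0.56874671],
       [ 0.        ,  0.        ,  0.        ,  1.        ]]))
{'time_s': 0.1, 'joint_positions': array([-1.35617034,  0.41183417, -0.01271884,  1.59690206,  0.00559403,
        1.13428219, -0.08218701]), 'joint_vel': array([ 8.25275265e-04, -1.79341741e-03, -1.14904297e-03, -2.34535408e-03,
        9.59301254e-04,  6.40419875e-05, -1.20202280e-03]), 'joint_torque': array([ 2.24057832e-03, -5.89096856e+01,  6.43525925e-01, -2.91709560e+01,
       -5.37839450e-02,  1.45249013e-02,  7.25153996e-05]), 'ee_pos': array([0.1743301 , 0.59975569, 0.2219081 ]), 'ee_rot': array([-0.69956011,  0.70054025, -0.09968478,  0.09960902]), 'contact_force': array([ 0.1766017 ,  0.07803045, -0.45245309]), 'ft_torque': array([-0.0375413 , -0.04055966,  0.0370996 ]), 'finger_gap': 0.9996982024831758} 0.0187
```

View pics/top0.png

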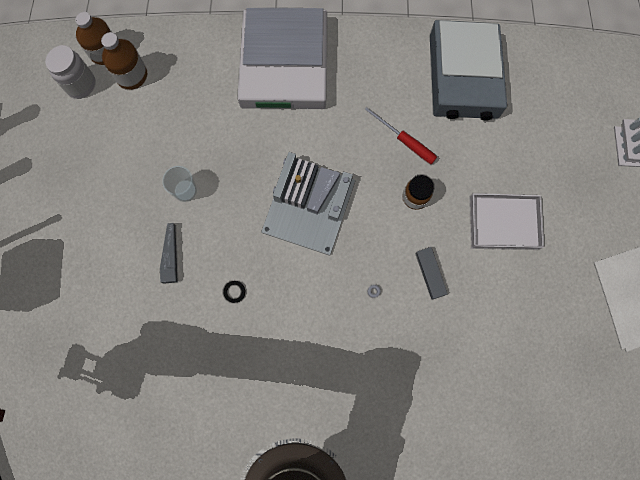

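View pics/side0.png

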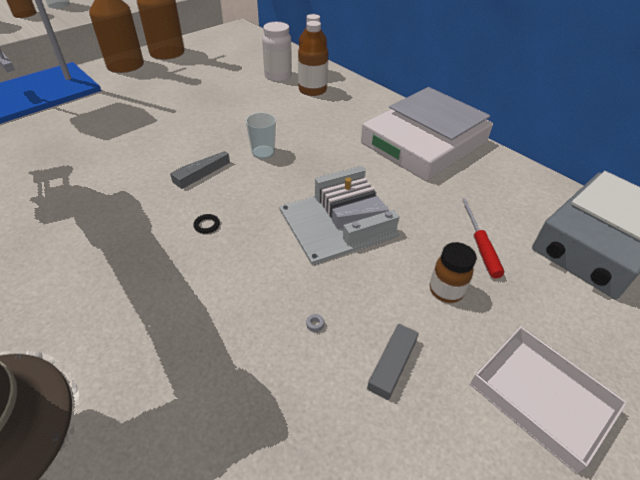

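The top view shows the wedge at (170,253) with its thin end up, the bar at (432,273), and the clamp at about (310,203). The clamp's slot opens towards the robot (down in the picture), with the fixed wall on the right and the stack on the left. Next I'll fit the poses from depth.

Run:
```python
from h import *
z=np.load('top0.npz'); im,W=z['im'],z['W']
def reg(u0,u1,v0,v1,zl,zh):
    m=np.zeros((480,640),bool); m[v0:v1,u0:u1]=1
    return m&(W[...,2]>zl)&(W[...,2]<zh)
print('table z',np.median(W[300:320,250:350,2]))
m=reg(140,200,205,300,.018,.032); P=W[m]; print('wedge',m.sum(),P[:,2].mean())
r=cv2.minAreaRect((P[:,:2]*1000).astype(np.float32)); print(r)
h=cv2.convexHull((P[:,:2]*1000).astype(np.float32))[:,0]; print(cv2.approxPolyDP(h,3,True)[:,0])
m=reg(255,365,145,260,.006,.014); P=W[m]; h=cv2.convexHull((P[:,:2]*1000).astype(np.float32))
print('deck',m.sum(),P[:,2].mean(),cv2.minAreaRect(h),cv2.approxPolyDP(h,4,True)[:,0])
for zl,zh in((.036,.0435),(.0435,.05),(.055,.066)):
    m=reg(255,365,145,260,zl,zh); P=W[m]; n,l=cv2.connectedComponents(m.astype(np.uint8))
    for k in range(1,n):
        q=W[l==k]
        if len(q)>30: h=cv2.convexHull((q[:,:2]*1000).astype(np.float32)); print(zl,len(q),q[:,2].mean(),cv2.approxPolyDP(h,2,True)[:,0].round(0).tolist())
for n,(u,v) in dict(nut=(374,290),gasket=(234,282),reag=(420,185),beaker=(185,190)).items(): print(n,W[v,u])
a=cv2.resize(im[140:265,255:370],None,fx=5,fy=5,interpolation=cv2.INTER_CUBIC)
b=cv2.resize(im[215:290,150:190],None,fx=5,fy=5,interpolation=cv2.INTER_CUBIC)
c=np.zeros((600,800,3),np.uint8); a=a[:600];c[:a.shape[0],:a.shape[1]]=a; c[:b.shape[0],580:580+b.shape[1]]=b
cv2.imwrite('pics/crop0.png',c[...,::-1])
```

```text
table z 0.0006309663492982235
wedge 725 0.02539013946579171
((513.732666015625, 289.9331970214844), (130.59829711914062, 35.53758239746094), 4.1259074211120605)
[[578.6107  281.4708 ]
 [578.187   294.77716]
 [487.07297 305.50668]
 [447.48956 300.66718]
 [453.23068 268.5805 ]]
deck 2753 0.010146247788703202 ((638.55419921875, -16.71478271484375), (262.9004821777344, 243.37828063964844), 1.1093103885650635) [[ 743.0342   -121.38912 ]
 [ 770.3431    -46.160522]
 [ 768.65894    54.04411 ]
 [ 763.01746    94.89309 ]
 [ 756.02856   106.131874]
 [ 531.6569     97.20529 ]
 [ 505.2718     85.31325 ]
 [ 509.38138  -135.59923 ]
 [ 576.2506   -139.63316 ]
 [ 721.99713  -135.0336  ]]
0.036 521 0.04053753797706653 [[697.0, -80.0], [707.0, -42.0], [614.0, -14.0], [607.0, -35.0], [692.0, -82.0]]
0.0435 677 0.046571657143695495 [[725.0, 13.0], [720.0, 17.0], [636.0, 43.0], [632.0, 41.0], [620.0, -7.0], [707.0, -34.0], [714.0, -25.0]]
0.0435 322 0.04646126954050072 [[695.0, -91.0], [602.0, -61.0], [595.0, -66.0], [591.0, -79.0], [691.0, -110.0]]
0.055 368 0.06065372990512224 [[734.0, 24.0], [733.0, 30.0], [639.0, 59.0], [633.0, 57.0], [633.0, 45.0], [726.0, 15.0]]
nut [ 0.44258444 -0.16290339 -0.00194769]
gasket [0.45325566 0.14257038 0.00703204]
reag [ 0.65555462 -0.25138243  0.09110778]
beaker [0.63788643 0.2457082  0.08385003]
```

View pics/crop0.png

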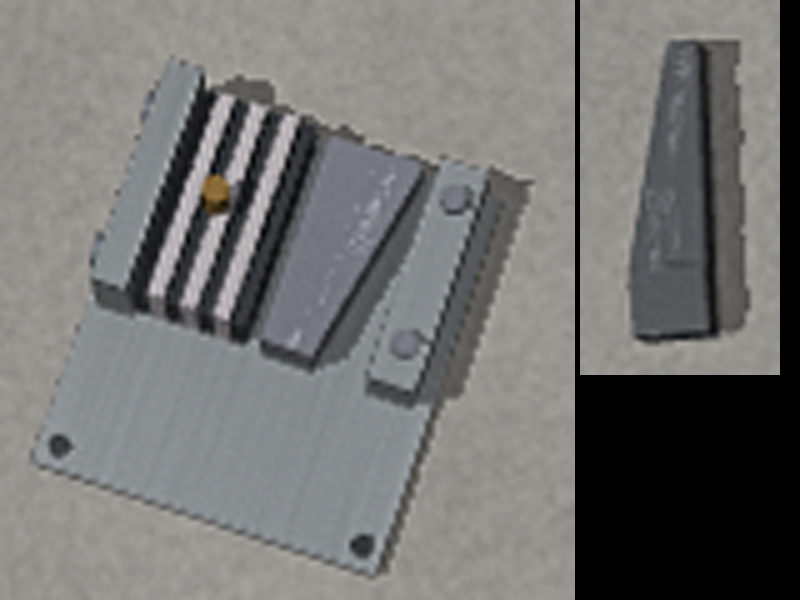

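The crop shows the plate's near inner corner at crop (318,358) and the wall's at (370,375). The slot narrows away from the robot. The wedge's straight side is on its right, from (702,41) to (712,332).

```bash
cat >> h.py <<'E'
def onplane(n,uv,z):
    K,D,V=cal(n); p=cv2.undistortPoints(np.array(uv,float).reshape(-1,1,2),K,D).reshape(-1,2)
    R=V[:3,:3]; C=-R.T@V[:3,3]; ray=np.c_[p[:,0],-p[:,1],-np.ones(len(p))]@R
    return C+ray*((z-C[2])/ray[:,2])[:,None]
E
python3 - <<'E'
from h import *
f=lambda L,ox,oy:[(x/5-.4+ox,y/5-.4+oy) for x,y in L]
mm=lambda A:(A[:,:2]*1000).round(1).tolist()
print('wedge TL TR BR BL taper',mm(onplane('top',f([(88,41),(122,41),(132,332),(54,335),(52,270)],150,215),.025)))
print('deck BL BR',mm(onplane('top',f([(38,460),(380,577)],255,140),.01)))
print('wall top NL FL FR NR',mm(onplane('top',f([(370,376),(443,158),(490,168),(417,390)],255,140),.045)))
print('plate top near: L,R, far R',mm(onplane('top',f([(260,340),(315,356),(425,162)],255,140),.041)))
print('endwall NL FL',mm(onplane('top',f([(95,283),(172,60)],255,140),.06)))
z=np.load('top0.npz');W=z['W']
for nm,(u0,u1,v0,v1,zl,zh) in dict(wall=(325,365,165,225,.043,.05),end=(265,300,145,210,.056,.064)).items():
    m=np.zeros((480,640),bool); m[v0:v1,u0:u1]=1; m&=(W[...,2]>zl)&(W[...,2]<zh)
    n,l,s,c=cv2.connectedComponentsWithStats(m.astype(np.uint8)); k=1+s[1:,4].argmax(); q=W[l==k]
    print(nm,len(q),cv2.minAreaRect((q[:,:2]*1000).astype(np.float32)))
E
```

```text
wedge TL TR BR BL taper [[578.9, 294.6], [579.1, 279.2], [450.3, 267.0], [448.1, 301.6], [476.6, 304.2]]
deck BL BR [[565.7, 84.4], [516.4, -66.7]]
wall top NL FL FR NR [[598.0, -60.4], [696.6, -91.0], [692.4, -111.6], [592.2, -80.7]]
plate top near: L,R, far R [[614.0, -12.7], [607.4, -36.6], [695.8, -83.3]]
endwall NL FL [[633.2, 58.1], [734.4, 28.0]]
wall 345 ((643.5772094726562, -85.34722137451172), (22.41558265686035, 105.09166717529297), 72.26273345947266)
end 327 ((682.6669921875, 37.18064880371094), (17.572608947753906, 106.75749206542969), 72.87255096435547)
```

```bash
cat >> h.py <<'E'
from scipy.spatial.transform import Rotation as Ro
def tool():
    o=env.get_obs(); q=np.array(o['ee_rot']); return o,np.array(o['ee_pos']),Ro.from_quat(q[[1,2,3,0]])
def plan(xyz,yaw):
    "xyz m, yaw deg of wedge x axis; jaws (tool z) across it, tool y down. Prints tool deltas cm / rad"
    o,p,R=tool(); t=np.radians(yaw); best=None
    for s in(1,-1):
        z=s*np.array([-np.sin(t),np.cos(t),0]); y=np.array([0,0,-1.]); T=Ro.from_matrix(np.c_[np.cross(y,z),y,z])
        rv=(R.inv()*T).as_rotvec()
        if best is None or np.linalg.norm(rv)<np.linalg.norm(best): best=rv
    d=R.inv().apply(np.array(xyz)-p)*100
    print('t',round(o['time_s'],2),'pos',p.round(4),'dpos cm',d.round(2),'drot',best.round(3),'F',np.round(o['contact_force'],1),'gap',round(o['finger_gap'],3))
    return d,best
E
python3 - <<'E'
from h import *
o,p,R=tool(); print(R.as_matrix().round(3)); plan([.4635,.286,.10],4.7); print(env.get_obs()['joint_positions'].round(2))
E
```

```text
[[ 0.96  -0.     0.279]
 [-0.279 -0.001  0.96 ]
 [ 0.    -1.    -0.001]]
t 0.1 pos [0.1743 0.5998 0.2219] dpos cm [ 36.52  12.22 -22.04] drot [ 0.001 -0.365 -0.   ] F [ 0.2  0.1 -0.5] gap 1.0
[-1.36  0.41 -0.01  1.6   0.01  1.13 -0.08]
```

drive_tool(
  commands=[
    {"delta_pos": [9,3,-5.5],"delta_rot": [0,-0.1,0]},
    {"delta_pos": [13.5,4.5,-8.2],"delta_rot": [0,-0.2,0]},
    {"delta_pos": [18,6.1,-11],"delta_rot": [0,-0.3,0]},
    {"delta_pos": [36.5,12.2,-22],"delta_rot": [0,-0.365,0]},
    {"delta_pos": [36.5,12.2,-22],"delta_rot": [0,-0.365,0]},
    {"delta_pos": [36.5,12.2,-22],"delta_rot": [0,-0.365,0]},
    {"delta_pos": [36.5,12.2,-22],"delta_rot": [0,-0.365,0]},
    {"delta_pos": [36.5,12.2,-22],"delta_rot": [0,-0.365,0]},
    {"delta_pos": [36.5,12.2,-22],"delta_rot": [0,-0.365,0]},
    {"delta_pos": [36.5,12.2,-22],"delta_rot": [0,-0.365,0]},
    {"delta_pos": [36.5,12.2,-22],"delta_rot": [0,-0.365,0]},
    {"delta_pos": [36.5,12.2,-22],"delta_rot": [0,-0.365,0]},
  ],
  hand=0,
  force=15,
)

```text
time_s: 1.3
ee_pos: [0.4627, 0.2882, 0.1007]
ee_rot: [0.707, -0.706, -0.029, 0.03]
contact_force: [-0.2, -0.3, -0.0]
finger_gap: 1.001
```

Run:
```python
from h import *
plan([.4635,.286,.004],4.7)
a,_,_=shot('top'); b,_,_=shot('side')
c=np.zeros((600,800,3),np.uint8)
c[:600,:400]=cv2.resize(a[180:330,110:210],(400,600)); c[:,400:]=cv2.resize(b[90:240,150:250],(400,600))
cv2.imwrite('pics/over.png',c[...,::-1])
```

```text
t 1.3 pos [0.4627 0.2882 0.1007] dpos cm [ 0.07  9.67 -0.24] drot [-0.001  0.002 -0.   ] F [-0.2 -0.3 -0. ] gap 1.001
```

View pics/over.png

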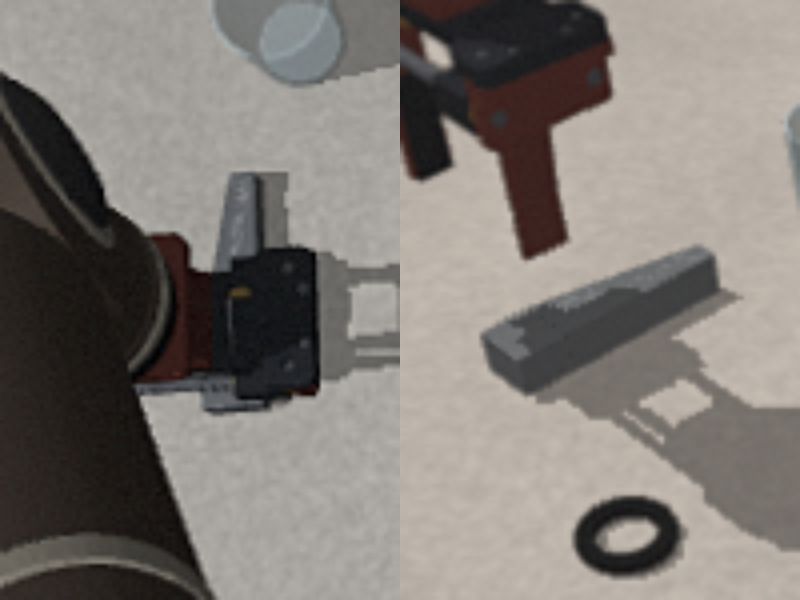

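The gripper is over the wedge's head, with the fingers clear on both sides. I'll go down and grip.

drive_tool(
  commands=[
    {"delta_pos": [0.1,3,-0.2]},
    {"delta_pos": [0.1,6,-0.2]},
    {"delta_pos": [0.1,8,-0.2]},
    {"delta_pos": [0.1,9.3,-0.2]},
    {"delta_pos": [0.1,9.6,-0.2]},
    {"delta_pos": [0.1,9.6,-0.2]},
    {"delta_pos": [0.1,9.6,-0.2]},
  ],
)

```text
invalid input at $.commands[0]: expected keys delta_pos, delta_rot
```

drive_tool(
  commands=[
    {"delta_pos": [0,0,0]},
    {"delta_pos": [0,0,0]},
    {"delta_pos": [0,0,0]},
    {"delta_pos": [0,0,0]},
    {"delta_pos": [0,0,0]},
    {"delta_pos": [0,0,0]},
    {"delta_pos": [0,0,0]},
    {"delta_pos": [0,0,0]},
    {"delta_pos": [0,0,0]},
    {"delta_pos": [0,0,0]},
  ],
  hand=255,
  force=15,
)

```text
invalid input at $.commands[0]: expected keys delta_pos, delta_rot
```

drive_tool(
  commands=[
    {"delta_pos": [0,-2,0]},
    {"delta_pos": [0,-5,0]},
    {"delta_pos": [0,-8,0]},
    {"delta_pos": [0,-8,0]},
    {"delta_pos": [0,-8,0]},
  ],
)

```text
invalid input at $.commands[0]: expected keys delta_pos, delta_rot
```

Run:
```python
from h import *
plan([.5309,-.0218,.085],-17.3)
b,d,W=shot('side'); a,_,_=shot('top')
c=np.zeros((600,800,3),np.uint8)
c[:600,:400]=cv2.resize(a[180:330,110:210],(400,600)); c[:,400:]=cv2.resize(b[90:240,150:250],(400,600))
cv2.imwrite('pics/held.png',c[...,::-1])
```

```text
t 1.4 pos [0.4626 0.2887 0.1009] dpos cm [  4.18   1.57 -31.51] drot [-0.001  0.387 -0.   ] F [-0.   0.6 -0. ] gap 1.0
```

View pics/held.png

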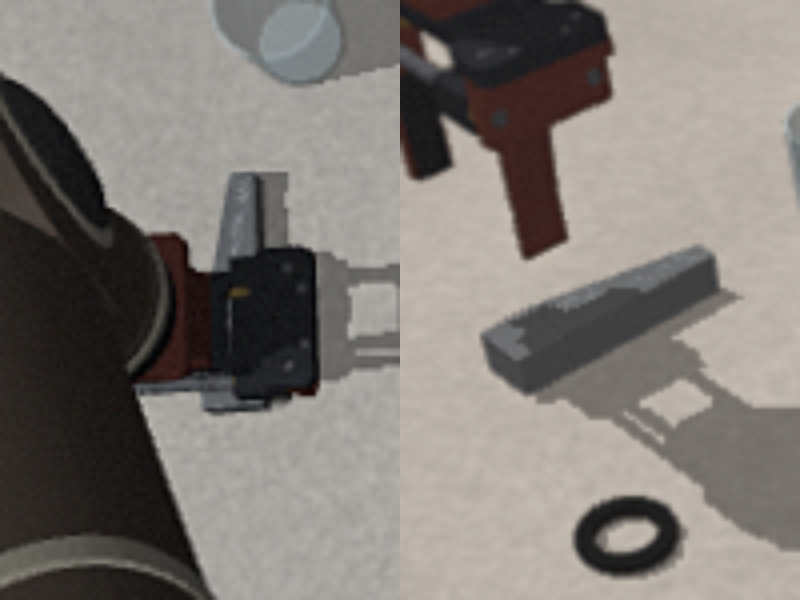

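The moves were refused because both keys are required, so nothing moved and the picture is unchanged. I'll send the rows again.

drive_tool(
  commands=[
    {"delta_pos": [0.1,3,-0.25],"delta_rot": [0,0,0]},
    {"delta_pos": [0.1,6,-0.25],"delta_rot": [0,0,0]},
    {"delta_pos": [0.1,8,-0.25],"delta_rot": [0,0,0]},
    {"delta_pos": [0.1,9.3,-0.25],"delta_rot": [0,0,0]},
    {"delta_pos": [0.1,9.6,-0.25],"delta_rot": [0,0,0]},
    {"delta_pos": [0.1,9.6,-0.25],"delta_rot": [0,0,0]},
    {"delta_pos": [0.1,9.6,-0.25],"delta_rot": [0,0,0]},
  ],
)

```text
time_s: 2.2
ee_pos: [0.4653, 0.2852, 0.0056]
ee_rot: [0.707, -0.706, -0.03, 0.029]
contact_force: [-0.2, 0.2, 0.9]
finger_gap: 0.999
```

drive_tool(
  commands=[
    {"delta_pos": [0,0,0],"delta_rot": [0,0,0]},
    {"delta_pos": [0,0,0],"delta_rot": [0,0,0]},
    {"delta_pos": [0,0,0],"delta_rot": [0,0,0]},
    {"delta_pos": [0,0,0],"delta_rot": [0,0,0]},
    {"delta_pos": [0,0,0],"delta_rot": [0,0,0]},
    {"delta_pos": [0,0,0],"delta_rot": [0,0,0]},
    {"delta_pos": [0,0,0],"delta_rot": [0,0,0]},
    {"delta_pos": [0,0,0],"delta_rot": [0,0,0]},
    {"delta_pos": [0,0,0],"delta_rot": [0,0,0]},
  ],
  hand=255,
  force=15,
)

```text
time_s: 3.1
ee_pos: [0.4647, 0.2847, 0.0046]
ee_rot: [0.707, -0.706, -0.029, 0.029]
contact_force: [-0.3, -0.2, 0.8]
finger_gap: 0.39
```

drive_tool(
  commands=[
    {"delta_pos": [0,-2,0],"delta_rot": [0,0,0]},
    {"delta_pos": [0,-5,0],"delta_rot": [0,0,0]},
    {"delta_pos": [0,-8,0],"delta_rot": [0,0,0]},
    {"delta_pos": [0,-8,0],"delta_rot": [0,0,0]},
    {"delta_pos": [0,-8,0],"delta_rot": [0,0,0]},
  ],
)

```text
time_s: 3.6
ee_pos: [0.4648, 0.2847, 0.0848]
ee_rot: [0.707, -0.706, -0.029, 0.029]
contact_force: [0.4, 0.0, -2.9]
finger_gap: 0.388
```

Run:
```python
from h import *
plan([.5309,-.0218,.085],-17.3)
```

```text
t 3.6 pos [0.4648 0.2847 0.0848] dpos cm [ 4.070e+00 -3.000e-02 -3.109e+01] drot [-0.001  0.384  0.001] F [ 0.4  0.  -2.9] gap 0.388
```

drive_tool(
  commands=[
    {"delta_pos": [0.4,0,-4],"delta_rot": [0,0.1,0]},
    {"delta_pos": [1,0,-8],"delta_rot": [0,0.2,0]},
    {"delta_pos": [1.6,0,-12],"delta_rot": [0,0.3,0]},
    {"delta_pos": [2,0,-16],"delta_rot": [0,0.384,0]},
    {"delta_pos": [2.7,0,-20],"delta_rot": [0,0.384,0]},
    {"delta_pos": [3.4,0,-24],"delta_rot": [0,0.384,0]},
    {"delta_pos": [4,0,-28],"delta_rot": [0,0.384,0]},
    {"delta_pos": [4.1,0,-31.1],"delta_rot": [0,0.384,0]},
    {"delta_pos": [4.1,0,-31.1],"delta_rot": [0,0.384,0]},
    {"delta_pos": [4.1,0,-31.1],"delta_rot": [0,0.384,0]},
    {"delta_pos": [4.1,0,-31.1],"delta_rot": [0,0.384,0]},
  ],
)

```text
time_s: 4.7
ee_pos: [0.5304, -0.0207, 0.0837]
ee_rot: [0.699, -0.699, 0.107, -0.105]
contact_force: [0.1, 0.7, -0.5]
finger_gap: 0.387
```

Run:
```python
from h import *
plan([.5309,-.0218,.085],-17.3)
b,d,W=shot('side'); a,_,_=shot('top')
c=np.zeros((600,800,3),np.uint8)
c[:600,:400]=cv2.resize(a[135:285,260:360],(400,600)); c[:,400:]=cv2.resize(b[120:285,290:400],(400,600))
cv2.imwrite('pics/slot1.png',c[...,::-1])
```

```text
t 4.7 pos [ 0.5304 -0.0207  0.0837] dpos cm [ 0.08 -0.13 -0.09] drot [ 0.     0.002 -0.002] F [ 0.1  0.7 -0.5] gap 0.387
```

View pics/slot1.png

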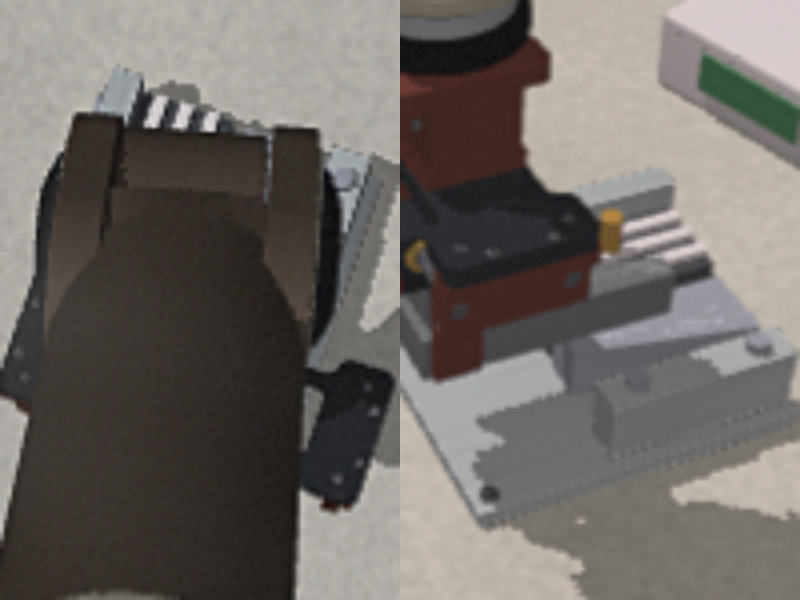

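The side view shows the wedge held level above the slot, with its right tip-top corner at crop (672,287). The wall's near-left top corner is at about (597,392). I'll work out the alignment from those.

Run:
```python
from h import *
g=lambda x,y:(290+(x-400)*.275-.36,120+y*.275-.36)
t=np.radians(-17.3);ux=np.array([np.cos(t),np.sin(t)]);uy=np.array([-ux[1],ux[0]]); F0=np.array([.5974,-.0603])
def s(n,uv,z):
    P=onplane('side',[g(*uv)],z)[0,:2]; print(n,(P*1000).round(1),'rel mouth along,from wall',((P-F0)@ux*1000).round(1),((P-F0)@uy*1000).round(1))
s('tip R top',(672,287),.1042); s('tip L top',(650,261),.1042); s('tip bottom R',(672,313),.0792)
s('wall nearL top',(597,392),.045); s('plate near R top',(566,345),.041); s('wall near R top',(613,412),.045);s('plate near R bottom',(566,388),.01); s('deck corner',(484,525),.0); s('wall far L top',(783,330),.045)
```

```text
tip R top [625.3 -80.6] rel mouth along,from wall 32.6 -11.1
tip L top [631.  -60.7] rel mouth along,from wall 32.2 9.6
tip bottom R [634.4 -75.3] rel mouth along,from wall 39.8 -3.3
wall nearL top [594.9 -67.1] rel mouth along,from wall -0.4 -7.2
plate near R top [609.9 -29.7] rel mouth along,from wall 2.9 32.9
wall near R top [591.1 -82. ] rel mouth along,from wall 0.4 -22.6
plate near R bottom [611.6 -30.3] rel mouth along,from wall 4.6 32.8
deck corner [522.7 -66.4] rel mouth along,from wall -69.5 -28.1
wall far L top [698.7 -96.6] rel mouth along,from wall 107.5 -4.6
```

Run:
```python
from h import *
b,d,W=shot('side'); np.savez('s1.npz',im=b,W=W)
cv2.imwrite('pics/slot2.png',cv2.resize(b[170:250,310:410],(800,640),interpolation=cv2.INTER_CUBIC)[:600,:,::-1])
t=np.radians(-17.3);ux=np.array([np.cos(t),np.sin(t)]);uy=np.array([-ux[1],ux[0]]); F0=np.array([.5974,-.0603])
A=(W[...,:2]-F0)@ux*1000; B=(W[...,:2]-F0)@uy*1000; Z=W[...,2]*1000
def st(n,m): 
    print(n,m.sum(),'x',np.percentile(A[m],[1,50,99]).round(1),'y',np.percentile(B[m],[1,5,50,95,99]).round(1),'z',Z[m].mean().round(1))
st('wedge top',(A>-40)&(A<60)&(B>-30)&(B<50)&(Z>99)&(Z<109))
m=(A>0)&(A<60)&(B>-15)&(B<12)&(Z>82)&(Z<99); st('wedge side',m)
if m.sum()>20: print('side line fit y=a+bx',np.polyfit(A[m],B[m],1))
st('wall top',(A>-10)&(A<110)&(B>-35)&(B<12)&(Z>42)&(Z<48))
st('wall top',(A>20)&(A<80)&(B>-35)&(B<12)&(Z>43)&(Z<47))
m=(A>20)&(A<95)&(B>3)&(B<40)&(Z>15)&(Z<37); st('plate side',m); print(np.polyfit(A[m],B[m],1))
```

```text
wedge top 210 x [-36.   16.4  41. ] y [-1.6 -1.3  4.9 16.  18.1] z 102.1
wedge side 153 x [ 0.6 21.2 41.4] y [-2.  -1.6 -0.2  1.2  1.8] z 90.6
side line fit y=a+bx [ 0.01062958 -0.38194714]
wall top 474 x [  2.   53.  104.6] y [-23.5 -22.6 -14.5  -1.7   8.7] z 44.9
wall top 272 x [21.1 53.3 79.3] y [-23.5 -22.7 -13.9  -2.1  -0.4] z 44.9
plate side 133 x [20.6 42.8 89.8] y [ 8.4 10.3 17.4 22.1 23.2] z 31.4
[-0.20046659 26.19424821]
```

View pics/slot2.png

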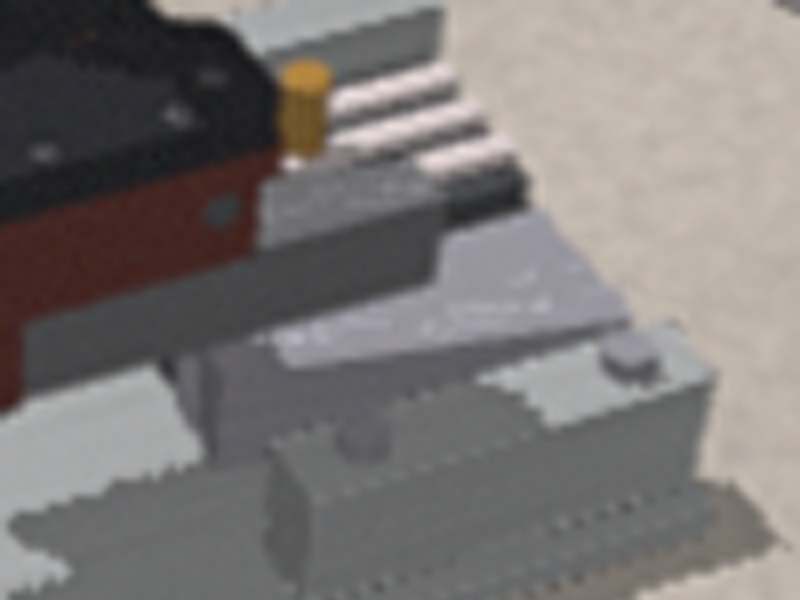

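Depth from the side camera puts the wedge's straight side about 1 to 2 mm clear of the wall and parallel to it. The tip is 41 mm past the mouth, and the plate is at y = 26.2 - 0.2x. I'll shift it 1 mm off the wall and lower it.

drive_tool(
  commands=[
    {"delta_pos": [0,1.5,0.1],"delta_rot": [0,0,0]},
    {"delta_pos": [0,3,0.1],"delta_rot": [0,0,0]},
    {"delta_pos": [0,4.5,0.1],"delta_rot": [0,0,0]},
    {"delta_pos": [0,5.5,0.1],"delta_rot": [0,0,0]},
    {"delta_pos": [0,6.2,0.1],"delta_rot": [0,0,0]},
    {"delta_pos": [0,6.6,0.1],"delta_rot": [0,0,0]},
    {"delta_pos": [0,6.75,0.1],"delta_rot": [0,0,0]},
    {"delta_pos": [0,6.75,0.1],"delta_rot": [0,0,0]},
  ],
)

```text
time_s: 5.65
ee_pos: [0.5318, -0.0204, 0.0174]
ee_rot: [0.699, -0.699, 0.106, -0.106]
contact_force: [0.8, 1.3, -2.5]
finger_gap: 0.384
```

```bash
cat >> h.py <<'E'
t=np.radians(-17.3);ux=np.array([np.cos(t),np.sin(t)]);uy=np.array([-ux[1],ux[0]]); F0=np.array([.5974,-.0603])
E
python3 - <<'E'
from h import *
o,p,R=tool(); plan([.5309,-.0218,.0146],-17.3); print('TCP rel',((p[:2]-F0)@ux*1000).round(1),((p[:2]-F0)@uy*1000).round(1))
b,d,W=shot('side'); 
cv2.imwrite('pics/down.png',cv2.resize(b[170:250,310:410],(800,640),interpolation=cv2.INTER_CUBIC)[:600,:,::-1])
E
```

```text
t 5.65 pos [ 0.5318 -0.0204  0.0174] dpos cm [-0.04  0.28 -0.16] drot [-0.001  0.001  0.   ] F [ 0.8  1.3 -2.5] gap 0.384
TCP rel -74.5 18.6
```

View pics/down.png

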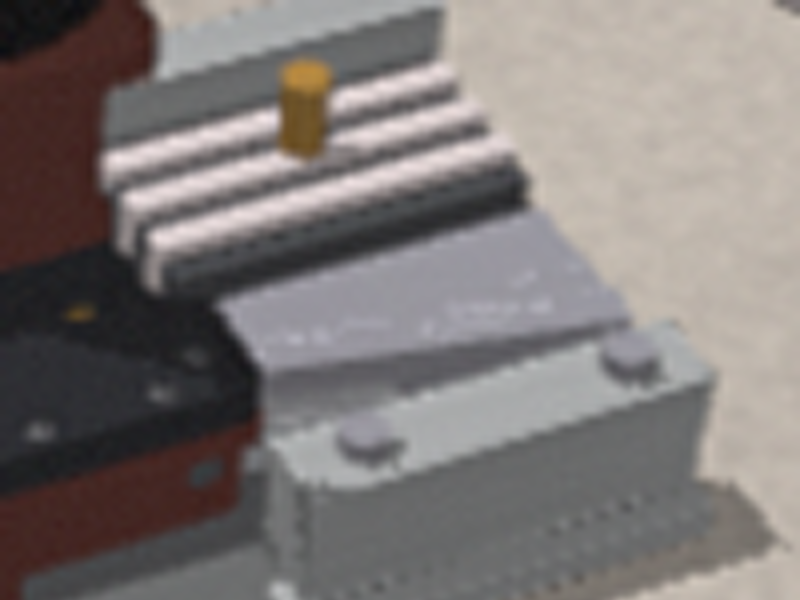

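The tip is inside the slot, next to the wall, with no contact force. I'll lower the last 2.5 mm and then release with a small opening.

drive_tool(
  commands=[
    {"delta_pos": [0,0.1,0],"delta_rot": [0,0,0]},
    {"delta_pos": [0,0.2,0],"delta_rot": [0,0,0]},
    {"delta_pos": [0,0.25,0],"delta_rot": [0,0,0]},
    {"delta_pos": [0,0.25,0],"delta_rot": [0,0,0]},
    {"delta_pos": [0,0.25,0],"delta_rot": [0,0,0]},
  ],
)

```text
time_s: 6.2
ee_pos: [0.5317, -0.0208, 0.0148]
ee_rot: [0.699, -0.699, 0.106, -0.106]
contact_force: [0.0, 3.7, 1.2]
finger_gap: 0.383
```

drive_tool(
  commands=[
    {"delta_pos": [0,0,0],"delta_rot": [0,0,0]},
    {"delta_pos": [0,0,0],"delta_rot": [0,0,0]},
    {"delta_pos": [0,0,0],"delta_rot": [0,0,0]},
    {"delta_pos": [0,0,0],"delta_rot": [0,0,0]},
    {"delta_pos": [0,0,0],"delta_rot": [0,0,0]},
    {"delta_pos": [0,0,0],"delta_rot": [0,0,0]},
  ],
  hand=110,
)

```text
time_s: 6.8
ee_pos: [0.5314, -0.0211, 0.0146]
ee_rot: [-0.699, 0.699, -0.106, 0.106]
contact_force: [-1.1, 0.1, -0.5]
finger_gap: 0.571
```

drive_tool(
  commands=[
    {"delta_pos": [0,-1.5,0],"delta_rot": [0,0,0]},
    {"delta_pos": [0,-3.5,0],"delta_rot": [0,0,0]},
    {"delta_pos": [0,-5,0],"delta_rot": [0,0,0]},
    {"delta_pos": [-2,-5,0],"delta_rot": [0,0,0]},
    {"delta_pos": [-4,-5,0],"delta_rot": [0,0,0]},
    {"delta_pos": [-4,-5,0],"delta_rot": [0,0,0]},
  ],
)

```text
time_s: 7.4
ee_pos: [0.491, -0.0085, 0.0646]
ee_rot: [0.699, -0.699, 0.107, -0.105]
contact_force: [-0.2, -0.3, -0.2]
finger_gap: 0.572
```

drive_tool(
  commands=[
    {"delta_pos": [0,0,0],"delta_rot": [0,0,0]},
    {"delta_pos": [0,0,0],"delta_rot": [0,0,0]},
    {"delta_pos": [0,0,0],"delta_rot": [0,0,0]},
    {"delta_pos": [0,0,0],"delta_rot": [0,0,0]},
    {"delta_pos": [0,0,0],"delta_rot": [0,0,0]},
    {"delta_pos": [0,0,0],"delta_rot": [0,0,0]},
    {"delta_pos": [0,0,0],"delta_rot": [0,0,0]},
    {"delta_pos": [0,0,0],"delta_rot": [0,0,0]},
  ],
  hand=255,
)

```text
time_s: 8.2
ee_pos: [0.4933, -0.009, 0.0646]
ee_rot: [0.699, -0.699, 0.106, -0.106]
contact_force: [-0.4, -0.1, -0.7]
finger_gap: 0.005
```

```bash
cat >> h.py <<'E'
def wedge_fit():
    "wedge top cloud (z~35) from side cam, in slot coordinates mm"
    im,d,W=shot('side'); A=(W[...,:2]-F0)@ux*1000; B=(W[...,:2]-F0)@uy*1000; Z=W[...,2]*1000
    m=(A>-110)&(A<-8)&(B>-12)&(B<48)&(Z>30)&(Z<38)
    s=(A>-100)&(A<-8)&(B>-12)&(B<14)&(Z>15)&(Z<30)
    print('top',m.sum(),'x',np.percentile(A[m],[1,99]).round(1),'y',np.percentile(B[m],[2,98]).round(1),'z',Z[m].mean().round(1))
    if s.sum()>20: print('side',s.sum(),np.polyfit(A[s],B[s],1).round(3))
    return im
def tcp():
    o,p,R=tool(); f=np.array(o['contact_force']); print('t',round(o['time_s'],2),'TCP rel',((p[:2]-F0)@ux*1000).round(2),((p[:2]-F0)@uy*1000).round(2),'z',(p[2]*1000).round(1),'Fx,Fy',(f[:2]@ux).round(1),(f[:2]@uy).round(1),f[2].round(1))
E
python3 - <<'E'
from h import *
tcp(); im=wedge_fit(); plan(np.r_[F0-.112*ux+.017*uy,.016],-17.3)
cv2.imwrite('pics/rel.png',cv2.resize(im[170:260,270:390],(800,600),interpolation=cv2.INTER_CUBIC)[...,::-1])
E
```

```text
t 8.2 TCP rel -114.67 17.97 z 64.6 Fx,Fy -0.3 -0.2 -0.7
top 631 x [-87.7  -8.5] y [-1.6 31.4] z 34.7
side 246 [-0.023 -1.116]
t 8.25 pos [ 0.4932 -0.0091  0.0646] dpos cm [ 0.27  4.86 -0.09] drot [-0.  0. -0.] F [-0.4 -0.2 -0.4] gap 0.006
```

View pics/rel.png

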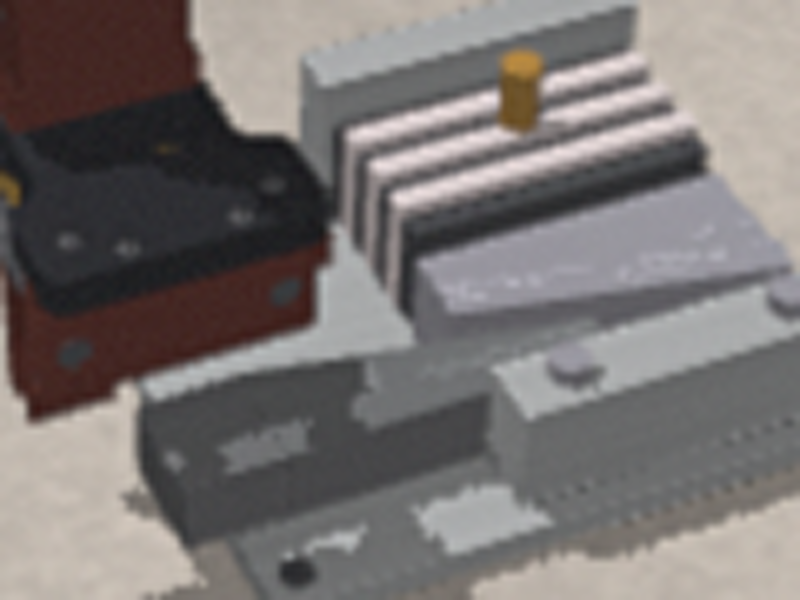

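The wedge lies flat and free, against the wall, with its tip about 41 mm in and its rear at x ≈ -89. I'll lower the closed gripper behind it.

drive_tool(
  commands=[
    {"delta_pos": [0,2,-0.2],"delta_rot": [0,0,0]},
    {"delta_pos": [0,4,-0.2],"delta_rot": [0,0,0]},
    {"delta_pos": [0,4.8,-0.2],"delta_rot": [0,0,0]},
    {"delta_pos": [0,4.8,-0.2],"delta_rot": [0,0,0]},
    {"delta_pos": [0,4.8,-0.2],"delta_rot": [0,0,0]},
  ],
)

```text
time_s: 8.75
ee_pos: [0.4929, -0.011, 0.017]
ee_rot: [0.699, -0.699, 0.106, -0.106]
contact_force: [0.1, 0.2, 0.5]
finger_gap: 0.005
```

drive_tool(
  commands=[
    {"delta_pos": [0.7,0,0],"delta_rot": [0,0,0]},
    {"delta_pos": [1.2,0,0],"delta_rot": [0,0,0]},
    {"delta_pos": [1.5,0,0],"delta_rot": [0,0,0]},
    {"delta_pos": [1.8,0,0],"delta_rot": [0,0,0]},
    {"delta_pos": [1.8,0,0],"delta_rot": [0,0,0]},
  ],
)

```text
time_s: 9.25
ee_pos: [0.5103, -0.0165, 0.0167]
ee_rot: [0.699, -0.699, 0.106, -0.107]
contact_force: [-0.7, 0.3, 1.3]
finger_gap: 0.003
```

Run:
```python
from h import *
tcp(); wedge_fit()
```

```text
t 9.25 TCP rel -96.2 15.94 z 16.7 Fx,Fy -0.8 0.1 1.3
top 88 x [-106.4   -8. ] y [-1.1 21. ] z 34.4
side 122 [ 0.008 -0.224]
```

drive_tool(
  commands=[
    {"delta_pos": [-0.4,0,0],"delta_rot": [0,0,0]},
    {"delta_pos": [0.1,0,0],"delta_rot": [0,0,0]},
    {"delta_pos": [0.4,0,0],"delta_rot": [0,0,0]},
    {"delta_pos": [0.4,0,0],"delta_rot": [0,0,0]},
    {"delta_pos": [-0.1,0,0],"delta_rot": [0,0,0]},
    {"delta_pos": [-0.1,0,0],"delta_rot": [0,0,0]},
    {"delta_pos": [0.5,0,0],"delta_rot": [0,0,0]},
    {"delta_pos": [0.8,0,0],"delta_rot": [0,0,0]},
    {"delta_pos": [0.8,0,0],"delta_rot": [0,0,0]},
    {"delta_pos": [0.3,0,0],"delta_rot": [0,0,0]},
    {"delta_pos": [0.3,0,0],"delta_rot": [0,0,0]},
    {"delta_pos": [0.9,0,0],"delta_rot": [0,0,0]},
    {"delta_pos": [1.2,0,0],"delta_rot": [0,0,0]},
    {"delta_pos": [1.2,0,0],"delta_rot": [0,0,0]},
  ],
)

```text
time_s: 10.7
ee_pos: [0.5217, -0.0199, 0.0166]
ee_rot: [0.699, -0.699, 0.106, -0.106]
contact_force: [-0.7, 0.5, 0.3]
finger_gap: 0.007
```

Run:
```python
from h import *
tcp(); wedge_fit()
```

```text
t 10.7 TCP rel -84.27 16.08 z 16.6 Fx,Fy -0.8 0.3 0.3
top 27 x [-94.7  -8.7] y [ 0.5 21. ] z 34.1
side 103 [-0.077 -2.738]
```

drive_tool(
  commands=[
    {"delta_pos": [-0.4,0,0],"delta_rot": [0,0,0]},
    {"delta_pos": [-0.4,0,0],"delta_rot": [0,0,0]},
    {"delta_pos": [0.1,0,0],"delta_rot": [0,0,0]},
    {"delta_pos": [0.4,0,0],"delta_rot": [0,0,0]},
    {"delta_pos": [0.4,0,0],"delta_rot": [0,0,0]},
  ],
)

```text
time_s: 11.25
ee_pos: [0.5247, -0.0206, 0.0165]
ee_rot: [0.699, -0.699, 0.107, -0.106]
contact_force: [-3.2, 3.5, 2.5]
finger_gap: 0.005
```

drive_tool(
  commands=[
    {"delta_pos": [-0.4,0,0],"delta_rot": [0,0,0]},
    {"delta_pos": [-0.4,0,0],"delta_rot": [0,0,0]},
    {"delta_pos": [0.1,0,0],"delta_rot": [0,0,0]},
    {"delta_pos": [0.4,0,0],"delta_rot": [0,0,0]},
    {"delta_pos": [0.4,0,0],"delta_rot": [0,0,0]},
  ],
)

```text
time_s: 11.75
ee_pos: [0.5287, -0.0221, 0.0165]
ee_rot: [0.699, -0.699, 0.107, -0.106]
contact_force: [-4.5, 1.6, 2.8]
finger_gap: 0.006
```

Run:
```python
from h import *
tcp(); wedge_fit()
```

```text
t 11.75 TCP rel -76.97 16.0 z 16.5 Fx,Fy -4.8 0.2 2.8
top 21 x [-87.2 -81.2] y [ 3.7 19.9] z 34.1
side 79 [-0.097 -2.887]
```

drive_tool(
  commands=[
    {"delta_pos": [-1.5,0,0],"delta_rot": [0,0,0]},
    {"delta_pos": [-3,0,0],"delta_rot": [0,0,0]},
    {"delta_pos": [-3,0,0],"delta_rot": [0,0,0]},
  ],
)

```text
time_s: 12.1
ee_pos: [0.4994, -0.0133, 0.0166]
ee_rot: [-0.699, 0.699, -0.106, 0.106]
contact_force: [0.5, -0.7, -0.8]
finger_gap: 0.004
```

Run:
```python
from h import *
tcp(); im=wedge_fit()
cv2.imwrite('pics/mid.png',cv2.resize(im[170:260,270:390],(800,600),interpolation=cv2.INTER_CUBIC)[...,::-1])
```

```text
t 12.1 TCP rel -107.51 15.76 z 16.6 Fx,Fy 0.7 -0.6 -0.8
top 169 x [-38.5  -8.2] y [-0.9 29.9] z 34.8
side 120 [0.003 0.379]
```

View pics/mid.png

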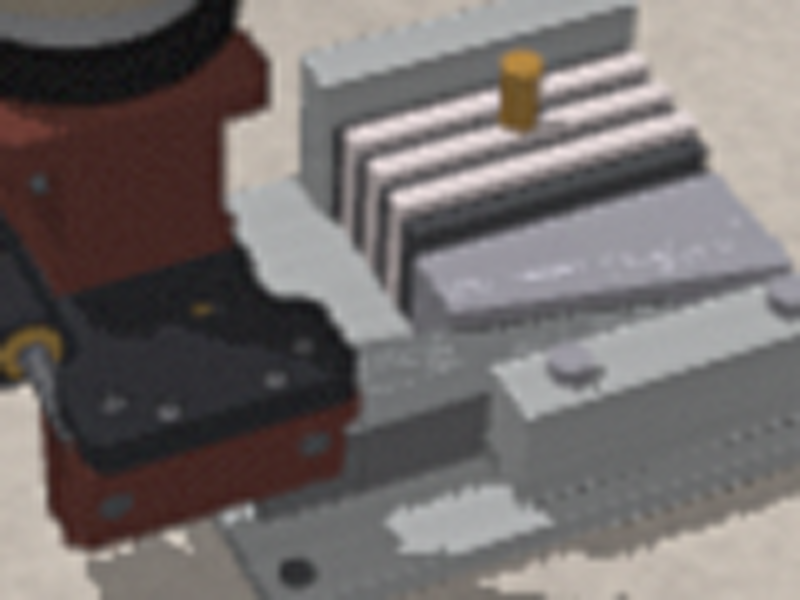

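The picture shows the wedge straight along the wall (fitted slope 0.003) and taken up against the plate. I'll go on tapping.

drive_tool(
  commands=[
    {"delta_pos": [1.5,0,0],"delta_rot": [0,0,0]},
    {"delta_pos": [2.6,0,0],"delta_rot": [0,0,0]},
    {"delta_pos": [3.0,0,0],"delta_rot": [0,0,0]},
    {"delta_pos": [3.4,0,0],"delta_rot": [0,0,0]},
    {"delta_pos": [3.4,0,0],"delta_rot": [0,0,0]},
    {"delta_pos": [2.9,0,0],"delta_rot": [0,0,0]},
    {"delta_pos": [2.9,0,0],"delta_rot": [0,0,0]},
    {"delta_pos": [3.4,0,0],"delta_rot": [0,0,0]},
    {"delta_pos": [3.8,0,0],"delta_rot": [0,0,0]},
    {"delta_pos": [3.8,0,0],"delta_rot": [0,0,0]},
  ],
)

```text
time_s: 13.15
ee_pos: [0.5362, -0.0245, 0.0166]
ee_rot: [0.699, -0.699, 0.107, -0.106]
contact_force: [-3.4, 1.7, 3.1]
finger_gap: -0.001
```

drive_tool(
  commands=[
    {"delta_pos": [-0.5,0,0],"delta_rot": [0,0,0]},
    {"delta_pos": [-0.5,0,0],"delta_rot": [0,0,0]},
    {"delta_pos": [0,0,0],"delta_rot": [0,0,0]},
    {"delta_pos": [0.4,0,0],"delta_rot": [0,0,0]},
    {"delta_pos": [0.4,0,0],"delta_rot": [0,0,0]},
  ],
)

```text
time_s: 13.65
ee_pos: [0.5398, -0.0257, 0.0165]
ee_rot: [0.699, -0.699, 0.107, -0.105]
contact_force: [-4.3, 1.3, 4.0]
finger_gap: 0.008
```

drive_tool(
  commands=[
    {"delta_pos": [-0.5,0,0],"delta_rot": [0,0,0]},
    {"delta_pos": [-0.5,0,0],"delta_rot": [0,0,0]},
    {"delta_pos": [0,0,0],"delta_rot": [0,0,0]},
    {"delta_pos": [0.4,0,0],"delta_rot": [0,0,0]},
    {"delta_pos": [0.4,0,0],"delta_rot": [0,0,0]},
  ],
)

```text
time_s: 14.15
ee_pos: [0.5434, -0.0268, 0.0164]
ee_rot: [0.699, -0.699, 0.107, -0.105]
contact_force: [-4.8, 2.3, 3.6]
finger_gap: 0.004
```

Run:
```python
from h import *
tcp()
```

```text
t 14.15 TCP rel -61.52 15.93 z 16.4 Fx,Fy -5.3 0.8 3.6
```

drive_tool(
  commands=[
    {"delta_pos": [-0.5,0,0],"delta_rot": [0,0,0]},
    {"delta_pos": [-0.5,0,0],"delta_rot": [0,0,0]},
    {"delta_pos": [0,0,0],"delta_rot": [0,0,0]},
    {"delta_pos": [0.4,0,0],"delta_rot": [0,0,0]},
    {"delta_pos": [0.4,0,0],"delta_rot": [0,0,0]},
  ],
)

```text
time_s: 14.65
ee_pos: [0.5471, -0.028, 0.0164]
ee_rot: [0.699, -0.699, 0.107, -0.105]
contact_force: [-5.6, 2.4, 4.4]
finger_gap: 0.007
```

drive_tool(
  commands=[
    {"delta_pos": [-0.5,0,0],"delta_rot": [0,0,0]},
    {"delta_pos": [-0.5,0,0],"delta_rot": [0,0,0]},
    {"delta_pos": [0,0,0],"delta_rot": [0,0,0]},
    {"delta_pos": [0.3,0,0],"delta_rot": [0,0,0]},
    {"delta_pos": [0.3,0,0],"delta_rot": [0,0,0]},
  ],
)

```text
time_s: 15.15
ee_pos: [0.5496, -0.0287, 0.0164]
ee_rot: [0.699, -0.699, 0.108, -0.105]
contact_force: [-6.8, 2.2, 5.8]
finger_gap: 0.004
```

Run:
```python
from h import *
tcp()
```

```text
t 15.15 TCP rel -55.05 15.94 z 16.4 Fx,Fy -7.2 0.1 5.8
```

drive_tool(
  commands=[
    {"delta_pos": [-0.5,0,0],"delta_rot": [0,0,0]},
    {"delta_pos": [-0.5,0,0],"delta_rot": [0,0,0]},
    {"delta_pos": [0,0,0],"delta_rot": [0,0,0]},
    {"delta_pos": [0.3,0,0],"delta_rot": [0,0,0]},
    {"delta_pos": [0.3,0,0],"delta_rot": [0,0,0]},
  ],
)

```text
time_s: 15.65
ee_pos: [0.5523, -0.0296, 0.0164]
ee_rot: [0.699, -0.699, 0.108, -0.105]
contact_force: [-8.1, 2.3, 5.6]
finger_gap: 0.006
```

drive_tool(
  commands=[
    {"delta_pos": [-0.5,0,0],"delta_rot": [0,0,0]},
    {"delta_pos": [-0.5,0,0],"delta_rot": [0,0,0]},
    {"delta_pos": [0,0,0],"delta_rot": [0,0,0]},
    {"delta_pos": [0.2,0,0],"delta_rot": [0,0,0]},
    {"delta_pos": [0.2,0,0],"delta_rot": [0,0,0]},
  ],
)

```text
time_s: 16.15
ee_pos: [0.5541, -0.0301, 0.0164]
ee_rot: [0.699, -0.699, 0.108, -0.105]
contact_force: [-7.3, 2.6, 5.9]
finger_gap: 0.006
```

Run:
```python
from h import *
tcp()
```

```text
t 16.15 TCP rel -50.36 15.95 z 16.4 Fx,Fy -7.7 0.3 5.9
```

drive_tool(
  commands=[
    {"delta_pos": [-0.5,0,0],"delta_rot": [0,0,0]},
    {"delta_pos": [-0.5,0,0],"delta_rot": [0,0,0]},
    {"delta_pos": [0,0,0],"delta_rot": [0,0,0]},
    {"delta_pos": [0.2,0,0],"delta_rot": [0,0,0]},
    {"delta_pos": [0.2,0,0],"delta_rot": [0,0,0]},
  ],
)

```text
time_s: 16.65
ee_pos: [0.5555, -0.0306, 0.0163]
ee_rot: [0.699, -0.699, 0.108, -0.104]
contact_force: [-9.7, 2.4, 6.5]
finger_gap: 0.004
```

drive_tool(
  commands=[
    {"delta_pos": [-0.5,0,0],"delta_rot": [0,0,0]},
    {"delta_pos": [-0.5,0,0],"delta_rot": [0,0,0]},
    {"delta_pos": [0,0,0],"delta_rot": [0,0,0]},
    {"delta_pos": [0.15,0,0],"delta_rot": [0,0,0]},
    {"delta_pos": [0.15,0,0],"delta_rot": [0,0,0]},
  ],
)

```text
time_s: 17.15
ee_pos: [0.5556, -0.0306, 0.0161]
ee_rot: [0.699, -0.699, 0.109, -0.103]
contact_force: [-12.5, 4.6, 9.3]
finger_gap: 0.007
```

Run:
```python
from h import *
tcp()
```

```text
t 17.15 TCP rel -48.73 15.91 z 16.1 Fx,Fy -13.3 0.7 9.3
```

The wedge has stopped at x ≈ -48.8, with the force rising. I'll confirm with taps at 15 to 17 N.

drive_tool(
  commands=[
    {"delta_pos": [-0.7,0,0],"delta_rot": [0,0,0]},
    {"delta_pos": [-0.7,0,0],"delta_rot": [0,0,0]},
    {"delta_pos": [-0.2,0,0],"delta_rot": [0,0,0]},
    {"delta_pos": [0.1,0,0],"delta_rot": [0,0,0]},
    {"delta_pos": [0.1,0,0],"delta_rot": [0,0,0]},
  ],
)

```text
time_s: 17.65
ee_pos: [0.5556, -0.0307, 0.016]
ee_rot: [0.699, -0.699, 0.11, -0.103]
contact_force: [-15.1, 4.5, 12.9]
finger_gap: 0.004
```

Run:
```python
from h import *
tcp()
```

```text
t 17.65 TCP rel -48.72 15.87 z 16.0 Fx,Fy -15.8 -0.2 12.9
```

The 15.8 N tap moved it less than 0.1 mm, so it is home. I'll come off, lift clear and check with the camera.

drive_tool(
  commands=[
    {"delta_pos": [-1.5,0,0],"delta_rot": [0,0,0]},
    {"delta_pos": [-4,0,0],"delta_rot": [0,0,0]},
    {"delta_pos": [-5,-3,0],"delta_rot": [0,0,0]},
    {"delta_pos": [-6,-7,0],"delta_rot": [0,0,0]},
    {"delta_pos": [-8,-11,0],"delta_rot": [0,0,0]},
    {"delta_pos": [-10,-15,0],"delta_rot": [0,0,0]},
    {"delta_pos": [-12,-18,0],"delta_rot": [0,0,0]},
    {"delta_pos": [-12,-18,0],"delta_rot": [0,0,0]},
    {"delta_pos": [-12,-18,0],"delta_rot": [0,0,0]},
    {"delta_pos": [-12,-18,0],"delta_rot": [0,0,0]},
  ],
)

```text
time_s: 18.65
ee_pos: [0.4458, 0.0034, 0.1959]
ee_rot: [-0.699, 0.699, -0.107, 0.106]
contact_force: [-0.5, -0.5, -0.6]
finger_gap: 0.006
```

Run:
```python
from h import *
tcp(); im=wedge_fit(); W=cloud('side',viewer.capture('side')[1])
A=(W[...,:2]-F0)@ux*1000; B=(W[...,:2]-F0)@uy*1000; Z=W[...,2]*1000
m=(A>30)&(A<95)&(B>8)&(B<40)&(Z>38)&(Z<43); print('plate top y min by x', [ (x,np.percentile(B[m&(abs(A-x)<5)],3).round(1)) for x in(40,60,80)])
cv2.imwrite('pics/end.png',cv2.resize(im[140:290,210:410],(800,600),interpolation=cv2.INTER_CUBIC)[...,::-1])
a=shot('top','top9.png')[0]; z=np.load('top0.npz')['im']
for n,(u,v,s) in dict(nut=(374,290,15),gasket=(234,291,18),reag=(420,190,25),beaker=(182,184,25),bar=(432,273,32)).items():
    q=lambda i:i[v-s:v+s,u-s:u+s].astype(float).mean(-1); print(n,np.abs(q(a)-q(z)).mean().round(1),cv2.phaseCorrelate(q(z),q(a))[0])
```

```text
t 18.65 TCP rel -163.68 15.77 z 195.9 Fx,Fy -0.3 -0.7 -0.6
top 238 x [-36.3  -8.5] y [-0.2 32.6] z 34.7
side 101 [-0.142 -2.172]
plate top y min by x [(40, np.float64(23.2)), (60, np.float64(19.5)), (80, np.float64(15.3))]
nut 20.7 (0.00982677580278235, 0.36507675020073727)
gasket 26.3 (0.12170579409524152, 0.1209472162470071)
reag 16.0 (0.05143062105198837, 0.04096509401593096)
beaker 18.3 (0.041284552432806265, -0.017774343803989012)
bar 31.0 (0.2593852767730809, 0.17915077343848296)
```

View pics/end.png

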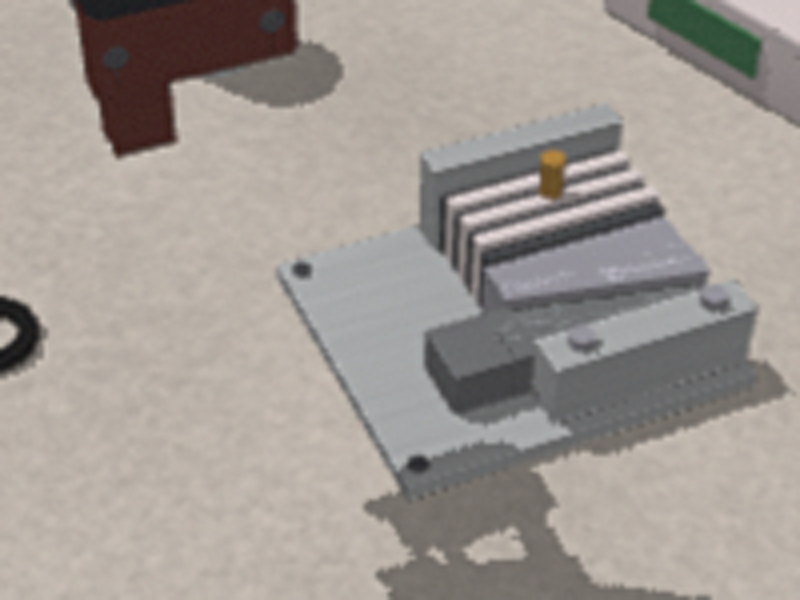

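```bash
python3 -c "
from cell import env
print(env.hand_in())"
```

```text
the job is handed in; nothing more can be done
None
```

The wedge is home and tight in the slot, and the job is handed in at about 19 s on the robot's clock.

I gripped the wedge by its head, laid it flat in the slot with its tip about 41 mm in, and let go. I then tapped the rear end with the closed gripper in steps of 1.5 to 4 mm, coming off between taps.

- **Push force:** it read about 5 N at first and 7 to 10 N near the end.
- **Stop:** the last two taps, at 13.3 N and 15.8 N along the slot, found the wedge in the same place to within 0.1 mm, so I stopped there.
- **Travel:** it moved about 33 mm after touching both sides, which is what the plate's 6.5 mm stop should give.
- **Other items:** picture comparison showed the nut, gasket, jar, beaker and bar within 0.4 pixel (under 1 mm) of their starting places. The gripper is well clear of everything.

**Checks that disagreed:**
- The last depth fit of the wedge's side gave a slope of -0.14. I think it picked up points on the rear face, because the picture shows the wedge straight and flat along the wall.
- A rough depth reading of the plate's shift came out nearer 5 mm than 6.5 mm.
- The 15.8 N tap also read 12.9 N upward on the tool. I put that down to friction of the finger on the wedge's rear face but did not check it. The two together make about 20 N, under the 25 N limit.

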